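Send the red seal stone down the rocker chute into its packing tray

ROBOT

A 6-joint arm with a two-finger parallel gripper is mounted at the origin on the work surface. World frame = base frame: x ahead of the robot, y to its left, z up, the work surface at z = 0. Lengths are in m, angles in rad, forces in N, time in s.
With the tool pointing down it reaches from about 0.25 to 0.775 m from the base axis. Payload 4 kg.
Tool frame: the origin (TCP) lies midway between the tips of the shut fingers; the grasp point (between the pads) lies 19 mm behind it; z points along the fingers, y is the line along which they close (so a half turn about z gives the same grasp; the last joint's range is limited). The gripper opens to 94 mm and grips with 3 to 60 N. Pads are 16 mm wide; open, the fingers measure 119 mm over their backs; the gripper's body (75 mm by 177 mm) begins 78 mm behind the grasp point.
Start: joints at [-1.294, 0.087, 1.371, -0, 1.684, -0.103], TCP at [0.204, -0.511, 0.206] pointing down, gripper open.
Joint ranges: [-3.1, 3.1], [-0.76, 2.03], [0.27, 2.55], [-1.08, 4.22], [0.17, 2.65], [-2.57, 2.57]. Speed limits (rad/s): [2.79, 2.79, 3.14, 3.14, 3.14, 3.14].

INTERFACE

Orientations are given as [roll, pitch, yaw] about the fixed x, y, z axes, in that order (R = Rz(yaw) Ry(pitch) Rx(roll)).
In Python, from bench import get_obs, snapshot, close_job gives the robot as it stands. The module is installed in compiled form; this text tells all that it offers.
- The arm moves only by the tool drive_tool, never from a script. Its argument "commands" is a list of rows, each a list of 6 numbers: the shift along the tool's x, y, z in units of 0.04 m (1.0 is 0.04 m), then the turn, a rotation vector about the tool's x, y, z in units of 0.1 rad (1.0 is 0.1 rad). In form: [[dx, dy, dz, wx, wy, wz], ...]. A call has 1 to 20 rows; each row shifts and turns the commanded pose from where the row before left it, along the tool's axes as they then stand; what a row does not reach is not made up. A row lasts 1/8 s, in which the tool goes at most 62.5 mm and 10.7 degrees, less where a joint would pass 70% of its speed; a pose out of reach is approached as far as the arm can. A call with a number of a shift or a turn outside -1 to 1 is refused whole. A call with a gripper value outside its range is refused whole. "gripper" is the closure, from 0 (fully open) to 1 (shut), set as the call begins (left out, the last holds). The fingers move at their own pace and stop on an object; the grip force is fixed at half the most. Time passes only in rows, so rows that do not move let the fingers close. It gives the time, the measured TCP pose, the force, the opening and the grip force at its end, in the units of the state.
- get_obs(): the state, without advancing time (a new reading comes with each control period).
- snapshot(name): name is "scene" or "top" or "wrist"; returns a dict with "image" (420x560x3 uint8, blue, green, red), "range_z" (420x560 float32, m along the optical axis (not along the pixel's ray), 0 where there is no reading), "fx", "fy", "cx", "cy" (pixels), "rvec" (rotation vector, rad) and "tvec" (3), from world to camera coordinates, as OpenCV has them. Camera axes: x right, y down, z forward; pixel columns grow to the right and rows downward; lengths in m; the calibration is good to about 2 mm. The wrist camera is an equidistant fisheye: a pixel r from the principal point sees the ray r / f radians off the axis. A picture is of the moment at which its call begins.
- close_job(): hands the job in; it is judged then, once.
The state is a dict: "time": time; "joint_positions": joint angles; "qvel": joint speeds; "joint_torque": joint torques, N m; "tool_pos": TCP position; "ee_rot": TCP orientation; "wrist_force": force on the tool from outside, world axes, zero at the start; "wrist_torque": the same for the moment, N m; "width": finger opening in m; "finger_force": force on a finger pad.
Only numpy, scipy, OpenCV 4.12 (cv2) and the standard library are available. Lean on these libraries where they do the work, as an engineer would, in place of code of your own. Each camera call takes 0.05 s, during which the arm holds its last target. There are 200 camera calls.

TASK

Slide the blue packing tray along the table until it sits snugly, squarely and centred against the brass stop bar under the rocker chute. Then slide the dark red seal stone, without lifting it, along the wooden ledge onto the pivoting brass tray until its own weight tips the tray and it slides down into the packing tray. Do not press on the chute end of the brass tray by hand, leave the pale green stone where it lies and the other things on the table undisturbed.

Things in the scene. Friction and masses are not known exactly. Their poses are not given: they have to be found in the camera images.
- stand: Fixed wooden stand of the rocker chute; place and yaw vary. Origin on the table straight under the tray's pivot; +y is the way stones travel, +x across, z up. Wooden cheeks at x = +-91 mm (10 thick, y -25 to +9, 119 high) carry the tray; outside them, x +-101 to 122, are its counterweight arms with 27 mm steel discs at y -50. Ledge, tray and stop bar: see ledge, rocker, dock.
- ledge (a point): Middle of the top of the level wooden loading ledge, 108 mm above the table at y = -103 mm of stand. The ledge is 170 mm wide (x) and 140 long (y -173 to -33 of stand); side rails 6 mm high, open at both ends. Axes as stand.
- rocker (a joint): Tilt of the brass tray, rad: 0 level, held by counterweights; 0.50 fully tipped, chute end (+y of stand) down. It tips by itself once the red stone's centre is 14 to 28 mm past the pivot; the stone slides off and the empty tray swings back. Tipped, the tail (y -30 to 0) rises up to 14 mm; the chute end is then about 49 mm above the table at y = 105 mm.
- pivot (a point): Point of the stand over the pivot, at the level tray's slippery top surface (107 mm above the table), mid-width. The tray runs from y = -30 to +120 mm of here, 150 mm wide between side lips 11 mm high, the same level as the ledge less 1 mm. Axes as stand.
- deck: The chute half of the brass tray, 154 x 120 x 4 mm, from the pivot to the chute end, moving with rocker; the robot must not press it. Origin at the pivot (104 mm above the table), +y towards the chute end.
- dock (a point): Point on the table where the packing tray's origin lies when home: flush against the brass stop bar and centred, y axes parallel. It is 165 mm along +y of stand, x = 0. The bar (170 mm long in x, 22 high) has its outer face 73 mm towards -y of here. Axes as stand.
- carton: Blue open packing tray, smooth yellow floor, loose, about 0.5 kg; outside 186 (x) x 146 (y) x 30 mm high, walls 8 mm thick, inner floor 9 mm above the table. Origin: centre of its underside. Its -y wall goes against the stop bar; its +y wall can be pinched from above or pushed. Starts 60 to 120 mm out from home along stand's +y, up to 30 mm sideways, turned up to 0.25 rad.
- seal_red_mid (a point): Centre of the dark red seal stone, a bar 34 x 46 x 30 mm (x, y, z) with a thin brass band, about 0.125 kg, lying on the ledge with its 46 mm length (its y) along the way of travel within 0.1 rad, in the +x or the -x lane (about 42 mm either side of the middle), 85 to 115 mm before the pivot.
- seal_green_mid (a point): Centre of the pale green seal stone, same size, lying in the other lane; must stay where it is.
- bowl: Bystander: white bowl, 110 mm wide, 45 mm high. Origin at its underside.
- mug: Bystander: white mug, 80 mm wide, 90 mm high. Origin at its underside.
- ink: Bystander: black ink jar, 52 mm wide, 85 mm high. Origin at its underside.
- inkstick: Bystander: black ink stick, 25 x 110 x 12 mm, lying. Origin at its underside.
- giftbox: Bystander: green closed gift box, 120 x 170 x 35 mm. Origin at its underside.
- dish: Bystander: blue ceramic dish, 180 mm wide, 25 mm high. Origin at its underside.
- seal_red: The dark red stone itself; origin at the centre of its underside as it starts, y along its length.
There are look-alikes about, which are no part of the job. There is more than one size of the seal_red; the job needs the smaller. Several things look just like the carton: the one meant starts farthest from the robot's base.

How it is judged:
By the outcome, as a careful person would: the job done as asked, in the order asked, and still so for the second after the job is handed in, with the robot touching nothing.
It also fails if it takes over 62 s, if anything falls off the work surface, if the arm or the gripper's body presses on something with over 40 N, if the wrist force passes 120 N, or if a joint passes its speed limit or range.

## Working session

There is one attempt and no reset: what is moved stays moved. The work goes in short steps, Python scripts to look and compute and a tool call to move; the robot and the scene stay as the last step left them, time stands still between calls to the robot, and variables do not carry over. Pictures are saved under pics/ and viewed, at most 10 in all, crops included, and the job is handed in when it is done.

Besides the shell and the picture viewer there is one more tool, called after "Call:" as a command line: name --pt "numbers of a row" for each row, then --argument value for the rest. drive_tool: Moves the arm, as the interface text tells. Its arguments: {"type":"object","properties":{"commands":{"type":"array"},"gripper":{"type":"number"}},"required":["commands"]}

```bash
mkdir -p pics; ls
cat > h.py <<'E'
import numpy as np, cv2
from bench import get_obs, snapshot, close_job
def cloud(s):
    d=s["range_z"]; h,w=d.shape; v,u=np.mgrid[:h,:w]
    R,_=cv2.Rodrigues(np.array(s["rvec"],float)); t=np.array(s["tvec"],float).ravel()
    c=np.stack([(u-s["cx"])/s["fx"]*d,(v-s["cy"])/s["fy"]*d,d],-1)
    P=(c-t)@R; P[d<=0]=np.nan
    return P
E
python3 - <<'E'
from h import *
o=get_obs();print({k:np.round(v,3) for k,v in o.items()})
for n in("scene","top"):
    s=snapshot(n);cv2.imwrite(f"pics/{n}0.png",s["image"]);np.savez(n+"0.npz",**s)
    print(n,s["fx"],s["rvec"],s["tvec"])
E
```

```text
pics
{'time': np.float64(0.0), 'joint_positions': array([-1.294,  0.088,  1.372, -0.   ,  1.684, -0.103]), 'qvel': array([-0.001, -0.002,  0.001,  0.002, -0.001,  0.001]), 'joint_torque': array([ 1.0000e-03, -3.4019e+01, -3.0242e+01,  7.2000e-02,  3.3000e-02,
       -0.0000e+00]), 'tool_pos': array([ 0.204, -0.51 ,  0.204]), 'ee_rot': array([-3.139, -0.   ,  0.38 ]), 'wrist_force': array([ 0.761, -0.679,  0.359]), 'wrist_torque': array([ 0.004,  0.016, -0.022]), 'finger_force': np.float64(0.0), 'width': np.float64(0.094)}
scene 396.0852920986615 [ 1.90869621  1.25611751 -0.6579921 ] [-0.17380142 -0.21549934  1.57275326]
top 393.9507507744694 [ 2.10526158 -2.14882808  0.18754933] [-0.00939681  0.53466234  1.38198125]
```

View pics/top0.png

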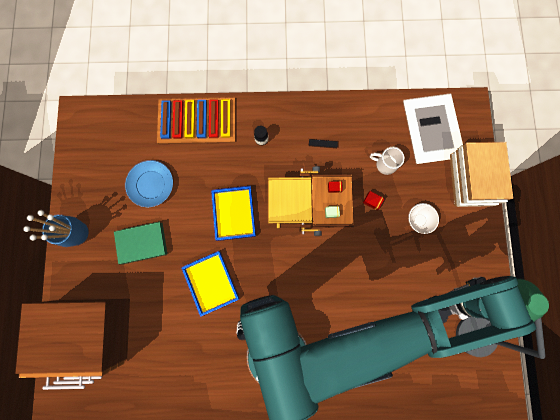

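View pics/scene0.png

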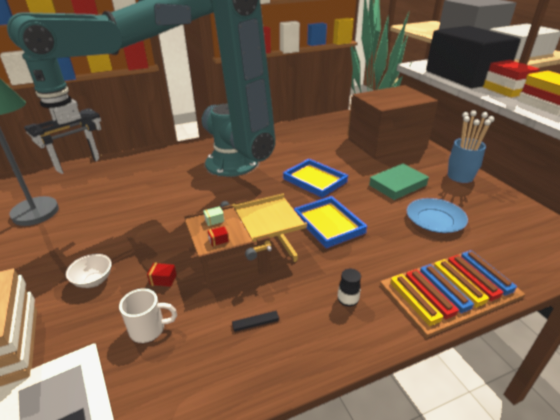

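Top view: carton at (234,213), its look-alike nearer the base at (211,282). The stand is at about (310,200) with travel towards image left; the red stone is on the ledge at (335,186), the green one at (333,211), and the big red decoy on the table at (374,199).

```bash
cat >> h.py <<'E'
def rect(P,m,name):
    q=P[m][:,:2]; q=q[~np.isnan(q[:,0])]
    (c,s,a)=cv2.minAreaRect((q*1000).astype(np.float32)); 
    print(name,len(q),np.round(c,1),np.round(s,1),round(a,2)); return c,s,a
def roi(u0,u1,v0,v1):
    m=np.zeros((420,560),bool);m[v0:v1,u0:u1]=1;return m
E
python3 - <<'E'
from h import *
s=dict(np.load("top0.npz"));P=cloud(s);I=s["image"];hsv=cv2.cvtColor(I,cv2.COLOR_BGR2HSV);H,S,V=[hsv[...,i].astype(int) for i in range(3)]
Z=P[...,2]
print("table z",np.nanmedian(Z[roi(60,100,250,280)]), "ledge z",np.nanmedian(Z[roi(315,325,195,205)]),"brass z",np.nanmedian(Z[roi(280,300,190,210)]))
lab=roi(262,360,165,240)
rect(P,lab&(Z>.1)&(Z<.122),"ledge+tray")
rect(P,roi(313,360,165,240)&(Z>.1)&(Z<.118),"ledge only")
b=(H>100)&(H<130)&(S>120)
rect(P,roi(205,262,175,250)&b&(Z>.02),"carton rim"); print(np.nanmedian(Z[roi(205,262,175,250)&b]))
rect(P,roi(180,245,245,320)&b&(Z>.02),"decoy rim")
red=((H<8)|(H>172))&(S>150)
r=roi(322,350,176,197);rect(P,r&(Z>.128),"red top");print(Z[186,335],Z[211,333])
rect(P,roi(322,350,202,222)&(Z>.128),"green top")
rect(P,roi(362,388,187,212)&(Z>.02)," bigred")
# heights around: obstacles over .015 near
for n,(a) in dict(mug=(365,408,142,175),bowl=(405,442,198,240),ink=(250,272,120,148),stick=(305,342,135,150),gift=(110,168,218,266),dish=(122,178,157,210)).items(): rect(P,roi(*a)&(Z>.008),n)
E
```

```text
table z -0.0014980788982624697 ledge z 0.10771782675907488 brass z 0.10683930181759202
ledge+tray 3939 [ 534.6 -127.2] [293.9 242.1] 89.61
ledge only 1817 [ 532.5 -206.5] [139.6 242.4] 87.97
carton rim 391 [510.6 151.4] [186.9 146.8] 5.19
0.028792340891491693
decoy rim 410 [258.9 234.2] [185.2 146.7] 22.36
red top 135 [ 576.9 -212.5] [33.6 45. ] 2.14
0.13982540711512384 0.1384466986219247
green top 138 [ 489.6 -199.3] [45.3 32. ] 88.54
 bigred 223 [ 545.9 -366.7] [60.5 46.4] 59.56
mug 491 [ 691.5 -432.8] [ 86.7 161.2] 2.24
bowl 605 [ 478.6 -551.3] [128.7 152.2] 82.82
ink 223 [797.4  44. ] [47.8 49.4] 55.26
stick 174 [ 777.3 -192.1] [109.9  31.7] 82.32
gift 1648 [396.9 497.6] [138.6 191.7] 11.09
dish 1042 [632.2 466. ] [178. 182.] 86.56
```

Run:
```python
from h import *
s=dict(np.load("top0.npz"));P=cloud(s);Z=P[...,2]
m=roi(262,360,165,240)&(Z>.1)&(Z<.122)
def fit(a,b,n):
    p=np.polyfit(a,b,1)
    for _ in range(4):
        r=b-np.polyval(p,a);k=abs(r)<max(.0015,1.5*np.median(abs(r)));p=np.polyfit(a[k],b[k],1)
    print(n,"slope",round(p[0],4),"at mid",np.round(np.mean(a),4),np.round(np.polyval(p,np.mean(a)),4),k.sum());return p
# ledge sides
for rng,nm in(((320,350),"ledge"),((270,300),"tray")):
    hi=[];lo=[]
    for u in range(*rng):
        v=np.where(m[:,u])[0]; hi.append(P[v[0],u]);lo.append(P[v[-1],u])
    hi=np.array(hi);lo=np.array(lo)
    fit(hi[:,1],hi[:,0],nm+" +x");fit(lo[:,1],lo[:,0],nm+" -x")
L=[];R=[]
for v in range(182,218):
    u=np.where(m[v])[0];L.append(P[v,u[0]]);R.append(P[v,u[-1]])
L=np.array(L);R=np.array(R);fit(L[:,0],L[:,1],"chute end");fit(R[:,0],R[:,1],"ledge end")
```

```text
ledge +x slope 0.0206 at mid -0.2153 0.6223 30
ledge -x slope 0.0123 at mid -0.2082 0.4437 28
tray +x slope 0.0161 at mid -0.04 0.6144 27
tray -x slope -0.0141 at mid -0.0365 0.4588 28
chute end slope -0.0157 at mid 0.5416 0.0191 36
ledge end slope -0.0118 at mid 0.5354 -0.2715 32
```

```bash
cat >> h.py <<'E'
def plan(x,y,z,psi=None,n=None):
    o=get_obs();p=np.array(o["tool_pos"]);y0=o["ee_rot"][2]
    dw=0 if psi is None else y0-psi
    a=y0 if psi is None else psi
    d=np.array([x,y,z])-p
    t=np.array([np.cos(a)*d[0]+np.sin(a)*d[1],np.sin(a)*d[0]-np.cos(a)*d[1],-d[2]])/.04
    print("t",round(float(o["time"]),2),"pos",np.round(p,4),"rpy",np.round(o["ee_rot"],3),"F",np.round(o["wrist_force"],1),"w",round(float(o["width"]),4))
    print("turn first wz total",round(dw*10,2),"| then units total",np.round(t,2))
E
python3 -c "
from h import *
plan(.5044,.2201,.12,.0906)"
```

```text
t 0.1 pos [ 0.2037 -0.5103  0.2044] rpy [-3.14 -0.    0.38] F [0.3 0.4 0.5] w 0.094
turn first wz total 2.89 | then units total [  9.14 -17.51   2.11]
```

Call:
drive_tool --pt "0 0 0 0 0 0.97" --pt "0 0 0 0 0 0.97" --pt "0 0 0 0 0 0.97" --pt "0 0 0 0 0 0"

```text
time: 0.6
tool_pos: [0.2038, -0.5105, 0.2049]
ee_rot: [-3.141, 0.0, 0.09]
wrist_force: [-0.2, 0.2, -0.4]
width: 0.094
finger_force: 0.0
```

Call:
drive_tool --pt "0.38 -0.73 0 0 0 0" --pt "0.38 -0.73 0 0 0 0" --pt "0.38 -0.73 0 0 0 0" --pt "0.38 -0.73 0 0 0 0" --pt "0.38 -0.73 0 0 0 0" --pt "0.38 -0.73 0 0 0 0" --pt "0.38 -0.73 0 0 0 0" --pt "0.38 -0.73 0 0 0 0" --pt "0.38 -0.73 0 0 0 0" --pt "0.38 -0.73 0 0 0 0" --pt "0.38 -0.73 0 0 0 0" --pt "0.38 -0.73 0 0 0 0" --pt "0.38 -0.73 0 0 0 0" --pt "0.38 -0.73 0 0 0 0" --pt "0.38 -0.73 0 0 0 0" --pt "0.38 -0.73 0 0 0 0" --pt "0.38 -0.73 0 0 0 0" --pt "0.38 -0.73 0 0 0 0" --pt "0.38 -0.73 0 0 0 0" --pt "0.38 -0.73 0 0 0 0" --gripper 0.5

```text
time: 3.1
tool_pos: [0.4551, 0.0989, 0.2053]
ee_rot: [3.141, 0.0, 0.091]
wrist_force: [0.2, -0.6, -0.2]
width: 0.047
finger_force: 0.0
```

Call:
drive_tool --pt "0.38 -0.73 0.25 0 0 0" --pt "0.38 -0.73 0.5 0 0 0" --pt "0.38 -0.73 0.5 0 0 0" --pt "0.38 -0.73 0.5 0 0 0" --pt "0 0 0 0 0 0" --pt "0 0 0 0 0 0"

```text
time: 3.85
tool_pos: [0.505, 0.2191, 0.1357]
ee_rot: [3.141, 0.0, 0.09]
wrist_force: [-0.8, 0.7, -0.1]
width: 0.0473
finger_force: 0.0
```

Run:
```python
from h import *
s=snapshot("top");P=cloud(s);I=s["image"];hsv=cv2.cvtColor(I,cv2.COLOR_BGR2HSV);H,S,V=[hsv[...,i].astype(int) for i in range(3)]
plan(.5044,.2201,.017,.0906)
w=snapshot("wrist");cv2.imwrite("pics/w1.png",w["image"])
```

```text
t 3.9 pos [0.5053 0.2189 0.1363] rpy [ 3.141e+00 -1.000e-03  8.900e-02] F [-0.8  0.5  0.4] w 0.047
turn first wz total -0.02 | then units total [-0.02 -0.03  2.98]
```

View pics/w1.png

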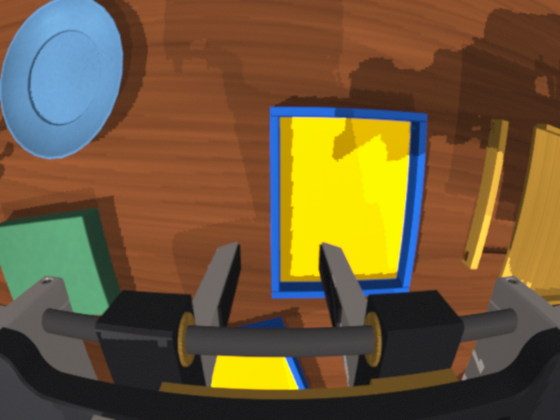

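Wrist view: the carton's +y wall (col 276) lies between the finger tips (cols 238 and 322), and the stop bar is at (487,195). Descending and pinching.

Call:
drive_tool --pt "0 0 0.6 0 0 0" --pt "0 0 0.6 0 0 0" --pt "0 0 0.6 0 0 0" --pt "0 0 0.6 0 0 0" --pt "0 0 0.3 0 0 0" --pt "0 0 0.2 0 0 0" --pt "0 0 0 0 0 0"

```text
time: 4.82
tool_pos: [0.5053, 0.2193, 0.0197]
ee_rot: [3.142, -0.0, 0.089]
wrist_force: [0.3, -0.3, 0.2]
width: 0.0469
finger_force: 0.0
```

Call:
drive_tool --pt "0 0 0 0 0 0" --pt "0 0 0 0 0 0" --pt "0 0 0 0 0 0" --pt "0 0 0 0 0 0" --pt "0 0 0 0 0 0" --pt "0 0 0 0 0 0" --gripper 1.0

```text
time: 5.58
tool_pos: [0.5052, 0.2206, 0.0198]
ee_rot: [-3.14, -0.001, 0.089]
wrist_force: [-0.4, 4.1, 1.5]
width: 0.0077
finger_force: 30.0
```

```bash
cat > m.py <<'E'
from h import *
s=snapshot("top");P=cloud(s);I=s["image"];hsv=cv2.cvtColor(I,cv2.COLOR_BGR2HSV);H,S,V=[hsv[...,i].astype(int) for i in range(3)]
Z=P[...,2];b=(H>100)&(H<130)&(S>120)
rect(P,roi(205,285,160,255)&b&(Z>.02)&(Z<.04),"carton rim")
cv2.imwrite("pics/top_last.png",I)
E
python3 m.py; python3 -c "
from h import *
plan(.5044+.027,.2201-.04,.019,-.015)"
```

```text
carton rim 267 [510.5 148.1] [187.  145.5] 4.73
t 5.62 pos [0.5052 0.2204 0.0197] rpy [-3.14e+00 -1.00e-03  8.90e-02] F [-0.3  4.9  0.4] w 0.0076
turn first wz total 1.04 | then units total [0.67 1.   0.02]
```

Call:
drive_tool --pt "0 0 0 0 0 0.35" --pt "0 0 0 0 0 0.35" --pt "0 0 0 0 0 0.34" --pt "0.09 0.2 0 0 0 0" --pt "0.09 0.2 0 0 0 0" --pt "0.09 0.2 0 0 0 0" --pt "0.09 0.2 0 0 0 0" --pt "0.09 0.2 0 0 0 0" --pt "0.09 0.2 0 0 0 0" --pt "0.09 0.2 0 0 0 0" --pt "0.09 0.2 0 0 0 0" --pt "0.09 0.2 0 0 0 0" --pt "0.09 0.1 0 0 0 0" --pt "0 0 0 0 0 0" --pt "0 0 0 0 0 0"

```text
time: 7.5
tool_pos: [0.5384, 0.1433, 0.0197]
ee_rot: [-3.14, 0.004, -0.017]
wrist_force: [-2.8, 4.8, 5.9]
width: 0.0076
finger_force: 30.1
```

```bash
python3 m.py; python3 -c "
from h import *
plan(.5397,.1343,.019,-.015)
w=snapshot('wrist');cv2.imwrite('pics/w2.png',w['image'])"
```

```text
carton rim 169 [534.7  70. ] [146.1 186.7] 86.68
t 7.55 pos [0.5384 0.1433 0.0197] rpy [-3.14   0.004 -0.017] F [-2.4  3.8  5.4] w 0.0077
turn first wz total -0.02 | then units total [0.03 0.22 0.02]
```

View pics/w2.png

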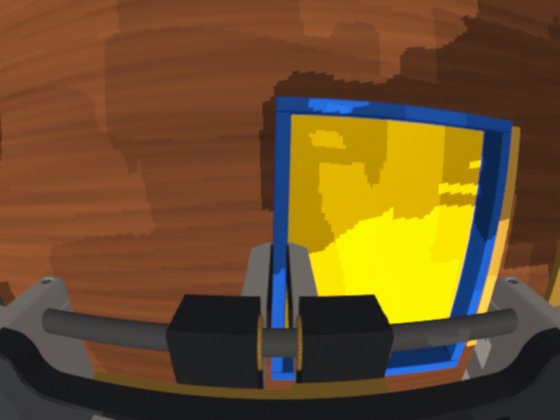

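Wrist view: carton is square, with its right wall (col 505) a few mm from the stop bar (col 515). Now pressing home gently.

Call:
drive_tool --pt "0 0.1 0 0 0 0" --pt "0 0.1 0 0 0 0" --pt "0 0 0 0 0 0" --pt "0 0 0 0 0 0"

```text
time: 8.1
tool_pos: [0.5387, 0.1374, 0.0197]
ee_rot: [-3.136, 0.003, -0.017]
wrist_force: [-2.1, 10.4, 3.0]
width: 0.0074
finger_force: 30.0
```

Call:
drive_tool --pt "0 0.05 0 0 0 0" --pt "0 0 0 0 0 0" --pt "0 0 0 0 0 0"

```text
time: 8.48
tool_pos: [0.5383, 0.1372, 0.0197]
ee_rot: [-3.133, 0.003, -0.016]
wrist_force: [-2.9, 12.5, 3.8]
width: 0.0075
finger_force: 30.0
```

Call:
drive_tool --pt "0 0.05 0 0 0 0" --pt "0 0 0 0 0 0"

```text
time: 8.72
tool_pos: [0.5376, 0.1368, 0.0197]
ee_rot: [-3.13, 0.005, -0.016]
wrist_force: [-4.1, 15.9, 4.3]
width: 0.0075
finger_force: 30.1
```

Call:
drive_tool --pt "0 0 0 0 0 0" --pt "0 0 0 0 0 0" --pt "0 0 0 0 0 0" --pt "0 0 -0.5 0 0 0" --pt "0 0 -0.7 0 0 0" --pt "0 0 -0.7 0 0 0" --pt "0 0 -0.8 0 0 0" --pt "0 -0.4 -0.8 0 0 0" --pt "0 -0.6 -0.7 0 0 0" --pt "0 -0.8 -0.7 0 0 0" --pt "0 -0.8 0 0 0 0" --pt "0 -0.8 0 0 0 0" --pt "0 -0.8 0 0 0 0" --pt "0 0 0 0 0 0" --gripper 0.7

```text
time: 10.48
tool_pos: [0.5421, 0.2996, 0.2143]
ee_rot: [3.14, 0.002, -0.014]
wrist_force: [0.4, -0.9, 0.7]
width: 0.0285
finger_force: 0.0
```

```bash
python3 m.py;python3 - <<'E'
from h import *
I=cv2.imread("pics/top_last.png");cv2.imwrite("pics/t3.png",cv2.resize(I[140:270,180:380],None,fx=4,fy=4,interpolation=cv2.INTER_CUBIC))
E
```

```text
carton rim 302 [479.2  84. ] [193.7 314.6] 71.37
```

View pics/t3.png

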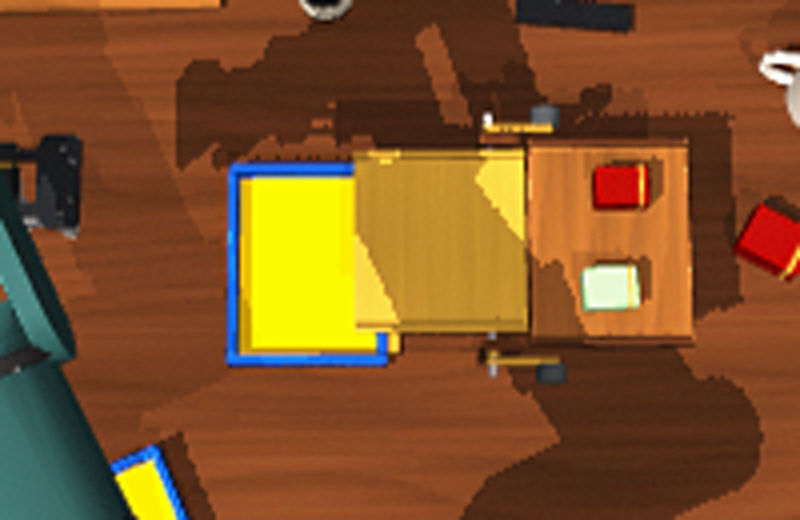

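Crop: carton home at (230–388, 165–365), flush with the brass bar whose end shows at (393,342); both stones unmoved. Measuring its fit.

```bash
cat > m2.py <<'E'
from h import *
s=snapshot("top");P=cloud(s);I=s["image"];hsv=cv2.cvtColor(I,cv2.COLOR_BGR2HSV);H,S,V=[hsv[...,i].astype(int) for i in range(3)]
Z=P[...,2];m=roi(230,290,170,236)&(H>100)&(H<130)&(S>120)&(Z>.02)&(Z<.04)
def fit(a,b,n):
    p=np.polyfit(a,b,1)
    for _ in range(4):
        r=b-np.polyval(p,a);k=abs(r)<max(.0012,1.5*np.median(abs(r)));p=np.polyfit(a[k],b[k],1)
    print(n,"slope",round(p[0],4),"at",np.round(np.mean(a[k]),4),np.round(np.polyval(p,np.mean(a[k])),4),k.sum())
T=np.array([P[np.where(m[:,u])[0][0],u] for u in range(242,266)]);B=np.array([P[np.where(m[:,u])[0][-1],u] for u in range(242,272)])
L=np.array([P[v,np.where(m[v])[0][0]] for v in range(186,226)])
fit(T[:,1],T[:,0],"+x wall");fit(B[:,1],B[:,0],"-x wall");fit(L[:,0],L[:,1],"+y wall")
M=roi(270,284,215,236)&(Z>.012)&(Z<.04)&(H>12)&(H<32)&(S>100)
q=P[M];print("bar",len(q),q.min(0),q.max(0)) if len(q) else 0
E
python3 m2.py
```

```text
+x wall slope 0.017 at 0.0751 0.6272 18
-x wall slope 0.023 at 0.0649 0.4444 28
+y wall slope -0.0017 at 0.5365 0.1356 40
bar 13 [ 0.45346265 -0.01733525  0.01344598] [0.46581501 0.01228093 0.03186381]
```

Run:
```python
from h import *
w=snapshot('wrist');cv2.imwrite('pics/w4.png',w['image']);np.savez('w4.npz',**w)
R,_=cv2.Rodrigues(w["rvec"]);print("campos",-R.T@w["tvec"],"axis",R[2],w["fx"],w["fy"],w["cx"],w["cy"])
```

```text
campos [0.62128996 0.29761751 0.39363246] axis [-0.27178903  0.00275456 -0.96235292] 325.19226210127806 325.19226210127806 279.2564696568338 210.61106201013504
```

View pics/w4.png

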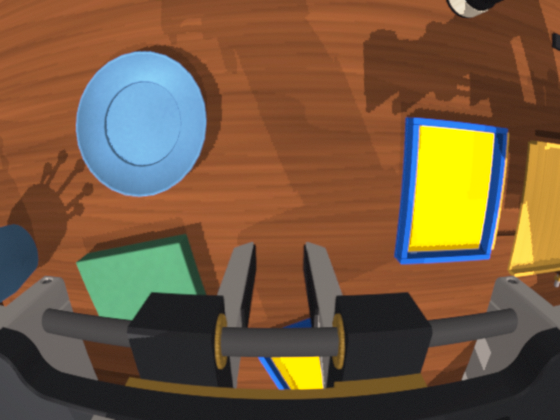

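Wrist view: whole carton (410–505, 118–262), with the bar just visible beyond its right wall and no visible gap. Finer fit from this closer view.

```bash
cat > f.py <<'E'
from h import *
def fray(w,uv):
    d=(np.asarray(uv,float)-[w["cx"],w["cy"]])/w["fx"]; th=np.linalg.norm(d,axis=-1,keepdims=True)
    r=np.concatenate([d/np.maximum(th,1e-9)*np.sin(th),np.cos(th)],-1)
    R,_=cv2.Rodrigues(w["rvec"]); return -R.T@w["tvec"], r@R
def onz(w,uv,z):
    c,r=fray(w,uv); return c+r*((z-c[2])/r[...,2])[...,None]
def pts(w):
    h,wd=w["range_z"].shape; v,u=np.mgrid[:h,:wd]
    c,r=fray(w,np.stack([u,v],-1)); R,_=cv2.Rodrigues(w["rvec"])
    return c+r*(w["range_z"]/(r@R[2]))[...,None]
def line(a,b,n):
    p=np.polyfit(a,b,1)
    for _ in range(5):
        r=b-np.polyval(p,a);k=abs(r)<max(.0008,1.5*np.median(abs(r)));p=np.polyfit(a[k],b[k],1)
    print(n,"slope",round(p[0],4),"at",np.round(np.mean(a[k]),4),np.round(np.polyval(p,np.mean(a[k])),4),k.sum());return p
E
python3 - <<'E'
from f import *
w=dict(np.load('w4.npz'));P=pts(w);Z=P[...,2];hsv=cv2.cvtColor(w["image"],cv2.COLOR_BGR2HSV);H,S,V=[hsv[...,i].astype(int) for i in range(3)]
m=roi(385,525,100,275)&(Z>.024)&(Z<.036)&(H>95)&(H<135)&(S>80)
print("z rim",np.nanmedian(Z[m]))
Q=onz(w,np.stack(np.meshgrid(np.arange(560),np.arange(420)),-1),.030)
f=lambda ij:Q[ij]
us=range(422,490)
T=np.array([Q[np.where(m[:,u])[0][0],u] for u in us]);B=np.array([Q[np.where(m[:,u])[0][-1],u] for u in us])
vs=range(135,250)
L=np.array([Q[v,np.where(m[v])[0][0]] for v in vs]);Rr=np.array([Q[v,np.where(m[v])[0][-1]] for v in vs])
line(T[:,1],T[:,0],"+x wall");line(B[:,1],B[:,0],"-x wall");line(L[:,0],L[:,1],"+y wall");line(Rr[:,0],Rr[:,1],"-y wall")
# bar
bm=roi(485,520,100,280)&(Z>.015)&(Z<.03)&(H>10)&(H<35)&(S>80)
n,lab,st,_=cv2.connectedComponentsWithStats(bm.astype(np.uint8));i=1+np.argmax(st[1:,4]);bm=lab==i
print(st[i]);Q2=onz(w,np.stack(np.meshgrid(np.arange(560),np.arange(420)),-1),.022)
q=Q2[bm];print("bar x",q[:,0].min(),q[:,0].max(),"y",q[:,1].min(),q[:,1].max())
# tray end
tm=roi(505,560,120,290)&(Z>.1)&(Z<.125)
v,u=np.where(tm);print(len(v),np.nanmin(P[tm],0),np.nanmax(P[tm],0))
vs=range(160,255);e=[];
for v in vs:
    x=np.where(tm[v])[0]
    if len(x): e.append(onz(w,[[x[0],v]],.107)[0])
e=np.array(e);line(e[:,0],e[:,1],"tray end")
E
```

```text
z rim 0.02918810566818486
+x wall slope 0.0151 at 0.0804 0.6277 68
-x wall slope 0.0152 at 0.0572 0.4443 68
+y wall slope -0.0201 at 0.5365 0.1435 87
-y wall slope -0.0204 at 0.54 -0.0017 95
[492 133  17 116 198]
bar x 0.4546114085071299 0.6207589942368918 y -0.014728936337763232 -0.00923401607062585
5381 [ 0.42068553 -0.09708754  0.10000707] [0.61634224 0.02564374 0.12052328]
tray end slope -0.0102 at 0.5396 0.0266 76
```

Carton is square but about 2.5 mm toward -x of the bar's centre. Re-pinching to correct.

```bash
python3 -c "
from h import *
plan(.5385,.1375,.0197,-.015)"
```

```text
t 10.62 pos [0.5425 0.2976 0.2151] rpy [ 3.14e+00  1.00e-03 -1.70e-02] F [-0.1 -0.2 -0.1] w 0.0282
turn first wz total -0.02 | then units total [-0.04  4.    4.88]
```

Call:
drive_tool --pt "0 0.8 0 0 0 0" --pt "0 0.8 0 0 0 0" --pt "0 0.8 0 0 0 0" --pt "0 0.8 0.3 0 0 0" --pt "-0.04 0.8 0.6 0 0 0" --pt "0 0 0.8 0 0 0" --pt "0 0 0.8 0 0 0" --pt "0 0 0.8 0 0 0" --pt "0 0 0.8 0 0 0" --pt "0 0 0.5 0 0 0" --pt "0 0 0.28 0 0 0" --pt "0 0 0 0 0 0" --gripper 0.65

```text
time: 12.12
tool_pos: [0.5378, 0.1382, 0.0198]
ee_rot: [3.141, 0.001, -0.016]
wrist_force: [0.5, -0.4, 0.4]
width: 0.0331
finger_force: 0.0
```

Call:
drive_tool --pt "0 0 0 0 0 0" --pt "0 0 0 0 0 0" --pt "0 0 0 0 0 0" --pt "0 0 0 0 0 0" --pt "0 0 0 0 0 0" --gripper 1.0

```text
time: 12.75
tool_pos: [0.539, 0.1377, 0.0213]
ee_rot: [3.139, -0.002, -0.015]
wrist_force: [-0.9, -4.6, 4.7]
width: 0.0077
finger_force: 30.0
```

Call:
drive_tool --pt "0.05 0 0 0 0 0" --pt "0.03 0 0 0 0 0" --pt "0 0 0 0 0 0"

```text
time: 13.12
tool_pos: [0.5391, 0.1377, 0.0213]
ee_rot: [3.139, 0.006, -0.015]
wrist_force: [-8.6, -6.1, 10.2]
width: 0.0074
finger_force: 30.0
```

Call:
drive_tool --pt "0.03 0 0 0 0 0" --pt "0.03 0 0 0 0 0" --pt "0 0 0 0 0 0" --pt "0 0 0 0 0 0"

```text
time: 13.62
tool_pos: [0.5405, 0.1382, 0.0213]
ee_rot: [3.14, 0.008, -0.015]
wrist_force: [-10.3, -3.2, 12.2]
width: 0.0074
finger_force: 30.0
```

Call:
drive_tool --pt "0 0 -0.05 0 0 0" --pt "0.03 0 0 0 0 0" --pt "0 0 0 0 0 0"

```text
time: 14.0
tool_pos: [0.5443, 0.1394, 0.0214]
ee_rot: [-3.141, 0.002, -0.015]
wrist_force: [-2.7, -0.1, -2.5]
width: 0.0078
finger_force: 30.1
```

Call:
drive_tool --pt "-0.05 0 0 0 0 0" --pt "-0.04 0 0 0 0 0" --pt "0 0 0 0 0 0"

```text
time: 14.38
tool_pos: [0.542, 0.1392, 0.0224]
ee_rot: [-3.141, -0.001, -0.015]
wrist_force: [1.0, -0.2, -3.6]
width: 0.0073
finger_force: 30.0
```

Call:
drive_tool --pt "0 0.05 0 0 0 0" --pt "0 0.05 0 0 0 0" --pt "0 0.03 0 0 0 0" --pt "0 0 0 0 0 0" --pt "0 0 0 0 0 0"

```text
time: 15.0
tool_pos: [0.5411, 0.1362, 0.0224]
ee_rot: [-3.137, 0.0, -0.015]
wrist_force: [-1.2, 7.0, -1.9]
width: 0.0078
finger_force: 30.0
```

Contact with the bar at +2.1 mm. Release, rise, and recheck from the same viewpoint.

Call:
drive_tool --pt "0 0 0 0 0 0" --pt "0 0 0 0 0 0" --pt "0 0 0 0 0 0" --pt "0 0 -0.5 0 0 0" --pt "0 0 -0.7 0 0 0" --pt "0 0 -0.7 0 0 0" --pt "0 0 -0.8 0 0 0" --pt "0 -0.4 -0.8 0 0 0" --pt "0 -0.6 -0.7 0 0 0" --pt "0 -0.8 -0.6 0 0 0" --pt "0 -0.8 0 0 0 0" --pt "0 -0.8 0 0 0 0" --pt "0 -0.8 0 0 0 0" --pt "0 0 0 0 0 0" --pt "0 0 0 0 0 0" --gripper 0.75

```text
time: 16.88
tool_pos: [0.5441, 0.3009, 0.2142]
ee_rot: [3.141, -0.0, -0.016]
wrist_force: [-0.6, -0.1, -0.3]
width: 0.0233
finger_force: 0.0
```

```bash
cat > w.py <<'E'
from f import *
w=snapshot('wrist');P=pts(w);Z=P[...,2];hsv=cv2.cvtColor(w["image"],cv2.COLOR_BGR2HSV);H,S,V=[hsv[...,i].astype(int) for i in range(3)]
cv2.imwrite("pics/w_last.png",w["image"])
m=roi(385,525,100,275)&(Z>.024)&(Z<.036)&(H>95)&(H<135)&(S>80)
g=np.stack(np.meshgrid(np.arange(560),np.arange(420)),-1);Q=onz(w,g,.030);Q2=onz(w,g,.022)
us=range(425,487);vs=range(140,245)
T=np.array([Q[np.where(m[:,u])[0][0],u] for u in us]);B=np.array([Q[np.where(m[:,u])[0][-1],u] for u in us])
L=np.array([Q[v,np.where(m[v])[0][0]] for v in vs]);Rr=np.array([Q[v,np.where(m[v])[0][-1]] for v in vs])
a=line(T[:,1],T[:,0],"+x wall");b=line(B[:,1],B[:,0],"-x wall");line(L[:,0],L[:,1],"+y wall");c=line(Rr[:,0],Rr[:,1],"-y wall")
bm=roi(485,525,100,280)&(Z>.015)&(Z<.03)&(H>10)&(H<35)&(S>80)
n,lab,st,_=cv2.connectedComponentsWithStats(bm.astype(np.uint8));bm=lab==1+np.argmax(st[1:,4])
q=Q2[bm];print("bar x",q[:,0].min(),q[:,0].max(),"mid",(q[:,0].min()+q[:,0].max())/2,"carton mid x at bar",(np.polyval(a,-.005)+np.polyval(b,-.005))/2)
vs=[v for v in range(140,245) if bm[v].any()]
E=np.array([Q2[v,np.where(bm[v])[0][-1]] for v in vs]);d=line(E[:,0],E[:,1],"bar back edge")
print("wall to bar back at x=.47,.6 (Q at own z):",np.polyval(c,[.47,.6])-np.polyval(d,[.47,.6]))
E
python3 w.py
```

```text
+x wall slope 0.0169 at 0.0842 0.6307 62
-x wall slope 0.0135 at 0.0611 0.4467 62
+y wall slope -0.0112 at 0.5401 0.1429 93
-y wall slope -0.0166 at 0.5408 -0.0019 84
bar x 0.5040994401223553 0.620324341031549 mid 0.5622118905769522 carton mid x at bar 0.5374777193999838
bar back edge slope -0.0204 at 0.5584 -0.0131 57
wall to bar back at x=.47,.6 (Q at own z): [0.0105046 0.0110012]
```

Carton is centred to about 0.3 mm and flush. On to the stone: turn the tool and go behind it.

Call:
drive_tool --pt "0 0 0 0 0 -0.98" --pt "0 0 0 0 0 -0.98" --pt "0 0 0 0 0 -0.98" --pt "0 0 0 0 0 -0.98" --pt "0 0 0 0 0 -0.98" --pt "0 0 0 0 0 -0.98" --pt "0 0 0 0 0 -0.98" --pt "0 0 0 0 0 -0.98" --pt "0 0 0 0 0 -0.98" --pt "0 0 0 0 0 -0.98" --pt "0 0 0 0 0 -0.98" --pt "0 0 0 0 0 -0.98" --pt "0 0 0 0 0 -0.98" --pt "0 0 0 0 0 -0.98" --pt "0 0 0 0 0 -0.98" --pt "0 0 0 0 0 -0.98" --pt "0 0 0 0 0 0" --gripper 0.92

```text
time: 19.05
tool_pos: [0.5443, 0.3005, 0.2146]
ee_rot: [3.141, 0.0, 1.55]
wrist_force: [-0.7, 0.4, 0.9]
width: 0.0072
finger_force: 0.0
```

```bash
python3 -c "
from h import *
plan(.5765,-.270,.210,1.555)"
```

```text
t 19.05 pos [0.5443 0.3005 0.2146] rpy [3.141 0.    1.55 ] F [-0.7  0.4  0.9] w 0.0072
turn first wz total -0.05 | then units total [-14.25   1.03   0.11]
```

Call:
drive_tool --pt "-0.75 0.054 0 0 0 -0.05" --pt "-0.75 0.054 0 0 0 0" --pt "-0.75 0.054 0 0 0 0" --pt "-0.75 0.054 0 0 0 0" --pt "-0.75 0.054 0 0 0 0" --pt "-0.75 0.054 0 0 0 0" --pt "-0.75 0.054 0 0 0 0" --pt "-0.75 0.054 0 0 0 0" --pt "-0.75 0.054 0 0 0 0" --pt "-0.75 0.054 0 0 0 0" --pt "-0.75 0.054 0 0 0 0" --pt "-0.75 0.054 0 0 0 0" --pt "-0.75 0.054 0 0 0 0" --pt "-0.75 0.054 0 0 0 0" --pt "-0.75 0.054 0 0 0 0" --pt "-0.75 0.054 0 0 0 0" --pt "-0.75 0.054 0 0 0 0" --pt "-0.75 0.054 0 0 0 0" --pt "-0.75 0.054 0 0 0 0" --pt "0 0 0 0 0 0"

```text
time: 21.55
tool_pos: [0.5766, -0.2711, 0.2138]
ee_rot: [-3.141, 0.0, 1.553]
wrist_force: [0.2, 0.1, -0.2]
width: 0.0074
finger_force: 0.0
```

```bash
python3 -c "
from f import *
plan(.5765,-.268,.125,1.555)
w=snapshot('wrist');cv2.imwrite('pics/w5.png',w['image']);np.savez('w5.npz',**w)"
```

```text
t 21.55 pos [ 0.5766 -0.2711  0.2138] rpy [-3.141  0.     1.553] F [ 0.2  0.1 -0.2] w 0.0074
turn first wz total -0.02 | then units total [ 0.08 -0.    2.22]
```

View pics/w5.png

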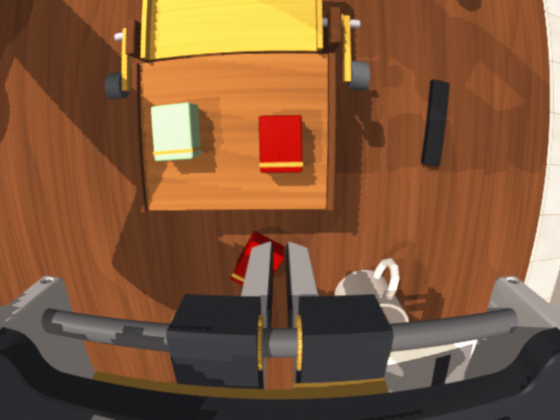

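Wrist view: red stone (281,143) straight ahead of the fingers (centred col 280), square to travel; green (175,131) well clear. Lower behind it and push.

Call:
drive_tool --pt "0.02 0 0.5 0 0 0" --pt "0.02 0 0.5 0 0 0" --pt "0.02 0 0.5 0 0 0" --pt "0.02 0 0.4 0 0 0" --pt "0 0 0.28 0 0 0" --pt "0 0 0 0 0 0" --pt "0.2 0 0 0 0 0" --pt "0.2 0 0 0 0 0" --pt "0.2 0 0 0 0 0" --pt "0.2 0 0 0 0 0" --pt "0.2 0 0 0 0 0" --pt "0.2 0 0 0 0 0" --pt "0.2 0 0 0 0 0" --pt "0.2 0 0 0 0 0" --pt "0.2 0 0 0 0 0" --pt "0.2 0 0 0 0 0" --pt "0 0 0 0 0 0"

```text
time: 23.72
tool_pos: [0.5784, -0.1841, 0.1267]
ee_rot: [-3.141, -0.002, 1.559]
wrist_force: [0.2, 1.1, 0.4]
width: 0.0074
finger_force: 0.0
```

```bash
cat > st.py <<'E'
from f import *
w=snapshot('wrist');P=pts(w);hsv=cv2.cvtColor(w["image"],cv2.COLOR_BGR2HSV);H,S,V=[hsv[...,i].astype(int) for i in range(3)]
m=((H<8)|(H>172))&(S>120)&(P[...,2]>.125)&(P[...,2]<.15)
rect(P,m,"red top(wrist)")
cv2.imwrite("pics/w_last.png",w["image"])
plan(.579,-.111,.125,1.555)
E
python3 st.py
```

```text
red top(wrist) 4710 [ 578.9 -151.1] [47.9 33.5] 89.41
t 23.77 pos [ 0.5783 -0.1845  0.1265] rpy [-3.141e+00 -1.000e-03  1.559e+00] F [-0.2  0.3 -0.6] w 0.0074
turn first wz total 0.04 | then units total [ 1.84 -0.01  0.04]
```

Call:
drive_tool --pt "0.2 0 0 0 0 0" --pt "0.2 0 0 0 0 0" --pt "0.2 0 0 0 0 0" --pt "0.2 0 0 0 0 0" --pt "0.2 0 0 0 0 0" --pt "0.2 0 0 0 0 0" --pt "0.1 0 0 0 0 0" --pt "0 0 0 0 0 0"

```text
time: 24.78
tool_pos: [0.5792, -0.1331, 0.1271]
ee_rot: [3.142, -0.0, 1.558]
wrist_force: [0.3, -0.4, -0.9]
width: 0.0075
finger_force: 0.0
```

```bash
python3 st.py
```

```text
red top(wrist) 4563 [ 579.9 -100.1] [48.7 33.3] 89.63
t 24.82 pos [ 0.5793 -0.1334  0.1271] rpy [3.141 0.    1.558] F [ 0.6 -0.  -0. ] w 0.0074
turn first wz total 0.03 | then units total [ 0.56 -0.02  0.05]
```

Call:
drive_tool --pt "0.1 0 0 0 0 0" --pt "0.1 0 0 0 0 0" --pt "0.1 0 0 0 0 0" --pt "0.05 0 0 0 0 0" --pt "0 0 0 0 0 0"

```text
time: 25.45
tool_pos: [0.5794, -0.1192, 0.1271]
ee_rot: [3.142, -0.0, 1.558]
wrist_force: [0.2, 0.1, 0.8]
width: 0.0076
finger_force: 0.0
```

```bash
python3 st.py
```

```text
red top(wrist) 4534 [579.9 -86.4] [48.2 32.8] 89.89
t 25.5 pos [ 0.5794 -0.1193  0.127 ] rpy [-3.142 -0.     1.558] F [ 0.5 -0.5  0.4] w 0.0074
turn first wz total 0.03 | then units total [ 0.21 -0.01  0.05]
```

Call:
drive_tool --pt "0.05 0 0 0 0 0" --pt "0 0 0 0 0 0" --pt "0.05 0 0 0 0 0" --pt "0 0 0 0 0 0" --pt "0 0 0 0 0 0"

```text
time: 26.12
tool_pos: [0.5795, -0.1155, 0.1271]
ee_rot: [3.141, 0.0, 1.558]
wrist_force: [0.1, -0.5, -0.2]
width: 0.0076
finger_force: 0.1
```

```bash
python3 st.py
```

```text
red top(wrist) 4521 [580.1 -82.9] [48.3 32.7] 88.96
t 26.18 pos [ 0.5795 -0.1155  0.1271] rpy [3.142 0.    1.558] F [ 0.5  0.2 -0.1] w 0.0075
turn first wz total 0.03 | then units total [ 0.11 -0.01  0.05]
```

Call:
drive_tool --pt "0.05 0 0 0 0 0" --pt "0 0 0 0 0 0" --pt "0.05 0 0 0 0 0" --pt "0 0 0 0 0 0" --pt "0 0 0 0 0 0" --pt "0 0 0 0 0 0"

```text
time: 26.92
tool_pos: [0.5795, -0.1115, 0.127]
ee_rot: [-3.142, -0.0, 1.558]
wrist_force: [-0.4, 0.7, -0.3]
width: 0.0075
finger_force: 0.0
```

```bash
python3 st.py
```

```text
red top(wrist) 4470 [580.1 -78.5] [49.1 32.7] 89.41
t 26.98 pos [ 0.5795 -0.1115  0.1271] rpy [-3.142  0.     1.558] F [-0.4  0.3 -0.3] w 0.0076
turn first wz total 0.03 | then units total [ 0.01 -0.01  0.05]
```

Call:
drive_tool --pt "0.05 0 0 0 0 0" --pt "0 0 0 0 0 0" --pt "0.05 0 0 0 0 0" --pt "0 0 0 0 0 0" --pt "0 0 0 0 0 0" --pt "0 0 0 0 0 0"

```text
time: 27.72
tool_pos: [0.5796, -0.1075, 0.1271]
ee_rot: [3.142, 0.0, 1.558]
wrist_force: [0.8, -0.6, -0.5]
width: 0.0075
finger_force: 0.0
```

```bash
python3 st.py
```

```text
red top(wrist) 4190 [580.1 -70.4] [43.6 32.6] 89.26
t 27.77 pos [ 0.5796 -0.1076  0.1271] rpy [3.142 0.    1.558] F [ 0.6 -0.5 -0.1] w 0.0074
turn first wz total 0.03 | then units total [-0.09 -0.01  0.05]
```

It has started to tip; hold still and let it go.

Call:
drive_tool --pt "0 0 0 0 0 0" --pt "0 0 0 0 0 0" --pt "0 0 0 0 0 0" --pt "0 0 0 0 0 0" --pt "0 0 0 0 0 0" --pt "0 0 0 0 0 0" --pt "0 0 0 0 0 0" --pt "0 0 0 0 0 0"

```text
time: 28.78
tool_pos: [0.5796, -0.1075, 0.1271]
ee_rot: [3.142, 0.0, 1.558]
wrist_force: [-0.1, -0.3, 0.2]
width: 0.008
finger_force: 0.0
```

```bash
python3 st.py
python3 - <<'E'
from h import *
s=snapshot("top");cv2.imwrite("pics/t6.png",np.vstack([cv2.resize(s["image"][140:270,180:380],None,fx=3,fy=3),cv2.resize(cv2.imread("pics/w_last.png"),(600,450))[:200]]) if 0 else cv2.resize(s["image"][130:270,180:380],None,fx=4,fy=4))
E
```

```text
red top(wrist) 0 [0. 0.] [0. 0.] 0.0
t 28.82 pos [ 0.5795 -0.1075  0.1271] rpy [-3.142  0.     1.558] F [0.7 0.2 0. ] w 0.008
turn first wz total 0.03 | then units total [-0.09 -0.01  0.05]
```

View pics/t6.png

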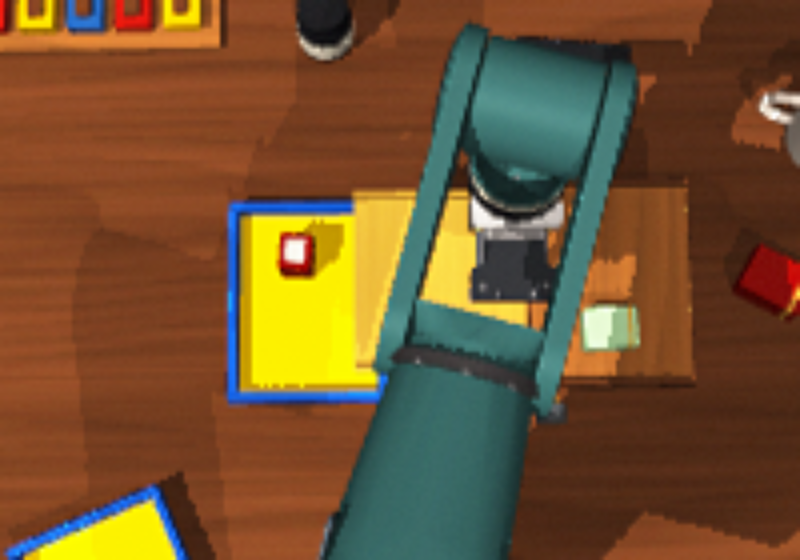

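The stone lies inside the carton at crop (297,254), standing on end; green has not moved. Retract upward and check the carton's place.

Call:
drive_tool --pt "-0.3 0 -0.3 0 0 0" --pt "-0.3 0 -0.5 0 0 0" --pt "0 0 -0.7 0 0 0" --pt "0 0 -0.7 0 0 0" --pt "-0.5 0 -0.5 0 0 0" --pt "-0.7 0 0 0 0 0" --pt "-0.7 0 0 0 0 0" --pt "-0.7 0 0 0 0 0" --pt "-0.7 0 0 0 0 0" --pt "-0.5 0 0 0 0 0" --pt "0 0 0 0 0 0" --pt "0 0 0 0 0 0"

```text
time: 30.38
tool_pos: [0.5773, -0.283, 0.2353]
ee_rot: [3.141, -0.0, 1.558]
wrist_force: [0.2, 0.9, 0.4]
width: 0.0078
finger_force: 0.0
```

```bash
python3 m2.py
python3 - <<'E'
from h import *
s=snapshot("top");P=cloud(s);Z=P[...,2];H,S,V=[cv2.cvtColor(s["image"],cv2.COLOR_BGR2HSV)[...,i].astype(int) for i in range(3)]
rect(P,roi(322,350,202,222)&(Z>.128),"green top");rect(P,roi(238,266,175,230)&((H<8)|(H>172))&(S>120)&(Z>.01),"red")
print(np.nanmax(Z[roi(246,262,185,205)]),"brass z",np.nanmedian(Z[roi(275,300,195,210)]))
for n,(a) in dict(mug=(365,408,142,175),bowl=(405,442,198,240),ink=(250,272,120,148),stick=(305,342,135,150)).items(): rect(P,roi(*a)&(Z>.008)&(Z<.1),n)
E
```

```text
+x wall slope 0.026 at 0.0771 0.6281 21
-x wall slope 0.0118 at 0.0701 0.4449 27
+y wall slope 0.0002 at 0.5366 0.1357 40
bar 14 [ 0.45179421 -0.01732372  0.01463678] [0.46700219 0.00843411 0.02259098]
green top 449 [ 452.5 -162.2] [ 50.  122.7] 75.13
red 51 [578.8  73. ] [26.  35.1] 89.33
0.06578189618460498 brass z 0.10651189113913366
mug 43 [ 660.6 -444.2] [17.  54.7] 38.51
bowl 601 [ 478.3 -543.3] [124.2 119.7] 5.18
ink 224 [814.   42.9] [79.1 60.4] 10.46
stick 171 [ 782.2 -198.5] [ 48.9 125.1] 0.49
```

One last close check of the carton from the same viewpoint as before, now the stone has landed.

Call:
drive_tool --pt "0.77 -0.04 0 0 0 0" --pt "0.77 -0.04 0 0 0 0" --pt "0.77 -0.04 0 0 0 0" --pt "0.77 -0.04 0 0 0 0" --pt "0.77 -0.04 0 0 0 0" --pt "0.77 -0.04 0 0 0 0" --pt "0.77 -0.04 0 0 0 0" --pt "0.77 -0.04 0 0 0 0" --pt "0.77 -0.04 0 0 0 0" --pt "0.77 -0.04 0 0 0 0" --pt "0.77 -0.04 0 0 0 0" --pt "0.77 -0.04 0 0 0 0" --pt "0.77 -0.04 0 0 0 0" --pt "0.77 -0.04 0 0 0 0" --pt "0.77 -0.04 0 0 0 0" --pt "0.77 -0.04 0 0 0 0" --pt "0.77 -0.04 0 0 0 0" --pt "0.77 -0.04 0 0 0 0" --pt "0.77 -0.04 0.5 0 0 0" --pt "0 0 0 0 0 0"

```text
time: 32.98
tool_pos: [0.5524, 0.3042, 0.2128]
ee_rot: [-3.138, 0.001, 1.562]
wrist_force: [0.5, -0.5, -0.8]
width: 0.0071
finger_force: 0.0
```

Call:
drive_tool --pt "0 0 0 0 0 0.98" --pt "0 0 0 0 0 0.98" --pt "0 0 0 0 0 0.98" --pt "0 0 0 0 0 0.98" --pt "0 0 0 0 0 0.98" --pt "0 0 0 0 0 0.98" --pt "0 0 0 0 0 0.98" --pt "0 0 0 0 0 0.98" --pt "0 0 0 0 0 0.98" --pt "0 0 0 0 0 0.98" --pt "0 0 0 0 0 0.98" --pt "0 0 0 0 0 0.98" --pt "0 0 0 0 0 0.98" --pt "0 0 0 0 0 0.98" --pt "0 0 0 0 0 0.98" --pt "0 0 0 0 0 0.98" --pt "0 0 0 0 0 0" --pt "0 0 0 0 0 0"

```text
time: 35.22
tool_pos: [0.5545, 0.3017, 0.2156]
ee_rot: [-3.142, -0.001, -0.009]
wrist_force: [0.6, -0.8, 0.3]
width: 0.0073
finger_force: 0.0
```

```bash
python3 w.py
```

```text
+x wall slope 0.0097 at 0.0845 0.6303 62
-x wall slope 0.0074 at 0.0582 0.4461 61
+y wall slope -0.0056 at 0.5527 0.1429 92
-y wall slope -0.0178 at 0.5557 -0.0021 88
bar x 0.45465095447778586 0.621883705773231 mid 0.5382673301255084 carton mid x at bar 0.5375062884026569
bar back edge slope -0.0155 at 0.5532 -0.013 78
wall to bar back at x=.47,.6 (Q at own z): [0.01113104 0.01083861]
```

View pics/w_last.png

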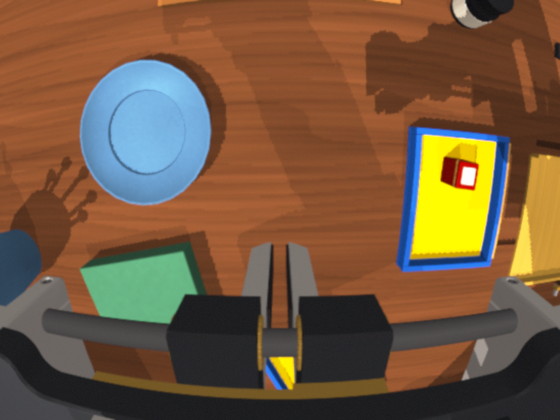

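The red stone stands in the carton at (462,173). The carton (400–508, 128–270) is flush and centred within about 1 mm, and the robot is clear of everything.

```bash
python3 -c "
from bench import close_job
print(close_job())"
```

```text
the job is handed in; nothing more can be done
None
```

The job is handed in after about 35 s: the packing tray sits flush, square and centred to about 1 mm against the stop bar, the small red stone tipped the chute by its own weight and stands on end inside the tray, the green stone looked unmoved in the last picture of the ledge, and the robot touched nothing else.

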